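# Drive the toy truck up onto its display board

## Robot

A 7-joint arm with a two-finger parallel gripper is mounted at the origin on the work surface. World frame = base frame: x ahead of the robot, y to its left, z up, the work surface at z = 0. Lengths are in m, angles in rad, forces in N, time in s.
With the tool pointing down it reaches from about 0.4 to 0.85 m from the base axis. Payload 4.5 kg.
Tool frame: the origin (TCP) lies at the very end of the fingers, on their centre line; the grasp point (between the pads) lies 19 mm behind it; z points along the fingers, y is the line along which they close (so a half turn about z gives the same grasp; the last joint's range is limited). The gripper opens to 88 mm and grips with 3 to 60 N. Pads are 18 mm wide; open, the fingers measure 123 mm over their backs; the gripper's body (75 mm by 187 mm) begins 45 mm behind the grasp point.
Start: joints at [-1.247, 0.689, -0.195, 1.565, 0.157, 0.902, -0.215], TCP at [0.179, 0.599, 0.239] pointing down, gripper open.
Joint ranges: [-3.01, 3.01], [-0.46, 2.08], [-1.47, 1.51], [0.13, 2.56], [-1, 4.14], [0.04, 2.09], [-2.66, 2.66]. Speed limits (rad/s): [2.57, 2.57, 3.14, 3.14, 3.14, 3.14, 3.14].

## Interface

Orientations are given as a unit quaternion [x, y, z, w].
In Python, from plant import r gives the robot as it stands. The module is installed in compiled form; this text tells all that it offers.
- The arm moves only by the tool step_arm, never from a script. Its argument "increments" is a list of rows, each a list of 2 entries, a list of its own where there are three numbers: the shift along the world's x, y, z in cm, then the turn, a rotation vector about the world's x, y, z in degrees. A call has exactly 10 rows; each row shifts and turns the commanded pose from where the row before left it; what a row does not reach is not made up. A row lasts 1/10 s, in which the tool goes at most 50 mm and 8.59 degrees, less where a joint would pass 70% of its speed; a pose out of reach is approached as far as the arm can. A call is refused whole if a number of a shift passes 5 or a number of a turn 8.59, either way. A call with a gripper value outside its range is refused whole. "fingers" is the opening, from 0 (shut) to 1 (fully open), set as the call begins (left out, the last holds). The fingers move at their own pace and stop on an object; "grip_force" is the grip in N (left out, the last holds). Time passes only in rows, so rows that do not move let the fingers close, or fill a call up. It gives the time, the measured TCP pose, the force, the opening and the grip force at its end, in the units of the state.
- r.get_state(): the state, without advancing time (a new reading comes with each control period).
- r.snapshot(name): name is "side" or "top" or "wrist"; returns (picture, depth): 480x640x3 uint8, red, green, blue; 480x640 float32, m along the optical axis (not along the pixel's ray), 0 where there is no reading.
- r.calibration(name): a dict with "fov_y" (degrees; the focal length in pixels is half the picture's height over the tangent of half this angle, whatever the lens; pixels are square), "cx", "cy" (the principal point, pixels), "R" (3x3) and "t" (3): a world point X has camera coordinates R X + t. Camera axes: x right, y down, z forward; pixel columns grow to the right and rows downward; lengths in m; the calibration is good to about 2 mm. A picture is of the moment at which its call begins: read the wrist's pose just before it. calibration takes no time and is no camera call; for the wrist camera it gives the pose at the moment of the call.
- r.finish_job(): hands the job in; it is judged then, once.
The state is a dict: "clock": time; "q": joint angles; "qd": joint speeds; "joint_torque": joint torques, N m; "tool_pos": TCP position; "eef_rot": TCP orientation; "contact_force": force on the tool from outside, world axes, zero at the start; "moment": the same for the moment, N m; "opening": opening from 0.0 (shut) to 1.0 (fully open); "finger_force": force on a finger pad.
Only numpy, scipy, OpenCV 4.12 (cv2) and the standard library are available. Lean on these libraries where they do the work, as an engineer would, in place of code of your own. Each camera call takes 0.05 s, during which the arm holds its last target. There are 200 camera calls.

## Task

Push the red tipper truck, without lifting it, up the ramp of the wooden display board, over the lip and on across the deck until its nose beds squarely on the cork pad of the stop. Press it home there gently but firmly for a moment (the pad's real position has to be felt; a hard shove would break it), then let go and leave the truck standing straight and flat on the deck behind the lip, with all the other toys left undisturbed.

Things in the scene. Friction and masses are not known exactly. Their poses are not given: they have to be found in the camera images.
- truck: Red die-cast tipper truck in one piece (wheels do not turn: it slides), 140 long, 72 wide, 71 tall, 0.35 to 0.7 kg. Origin: on its ground plane under its middle; x to the nose, z up. Nose bumper at x = +70 mm, 14 to 26 mm high. Wheels 30 in diameter, axles at x = -42 and +42. It starts on the table before the ramp, nose to it, a little askew and off centre.
- truck_tail (a point): Centre of the truck's flat upright tailgate, the place to push: 70 mm behind the truck's origin, 34 mm above its ground; the panel is 72 wide and reaches from 14 to 54 mm above the truck's ground. Axes as the truck's.
- display: Fixed light-wood display board. Origin: on the table, middle of the ramp's foot; x up the ramp and along the lane, y left, z up. Lane 130 wide (y -65 to +65 mm). Ramp from x = 0 to 100, rising to 16 mm, then a flat deck 16 mm high to x = 310. Kerbs 6 wide, 6 high along the deck's sides, inner faces at y = -59 and +59. At y = 65 to 125 beside the deck a ledge, also 16 high.
- lip (a point): Middle of the top of the dark lip strip that lies across the lane, 118 long, a bevelled bead 18 wide (x = 97 to 115 mm of the board) standing 4 mm above the deck. Axes as the board's. When the truck's rear wheels have dropped behind it, the truck's origin is 55 mm or more past this point (x = 161 or more of the board).
- stop: Dark wooden post 20 thick, 70 wide, 40 tall at the deck's end; origin: middle of its foot on the deck, x = 296 mm of the board, axes as the board's. Carries an upright cork pad (60 wide, 6 to 30 mm above the deck) on a stem, clamped at an unreported place: its face is 40 to 56 mm before this origin, so the truck's nose meets it with the truck's origin at x = 170 to 186 of the board.
- pad_zone (a point): Middle of the zone where the pad's face can be: 48 mm before the post's origin, 18 mm above the deck; the real face is up to 8 mm before or behind it. The truck is bedded once pressed on the pad with more than 3 N for 0.2 s; the stem breaks above 18 N. Right is about 7 N more than it takes to slide the truck along the deck (2 to 5 N; ramp and lip take up to 20 N). Firm: 10 N per mm.
- tractor: Red toy tractor, about 115 x 95 x 90, bystander. Origin: centre of its underside.
- locomotive: Dark toy locomotive, about 130 x 50 x 77, bystander. Origin: centre of its underside.
- coach: Red toy railway coach, about 126 x 46 x 63, bystander. Origin: centre of its underside.
- digger: Yellow toy digger, about 130 x 50 x 80, bystander. Origin: centre of its underside.
- churn: Steel toy milk churn, 26 in diameter, 36 tall, standing on the board's ledge, bystander. Origin: centre of its underside.
- barrel: Dark wooden toy barrel, 30 in diameter, 30 tall, standing on the board's ledge, bystander. Origin: centre of its underside.
Mind the look-alikes: they are no part of the job. What is shaped like the truck but orange or purple is not meant.

How it is judged:
On the way, in this order (a step that is already met when the one before it is completed fails the run):
1. the truck's front wheels are over the lip, the rear wheels still on the ramp side (x of truck in the frame of display between 0.078 and 0.15 m and y of truck in the frame of display between -0.03 and 0.03 m), for 0.05 s.
2. the truck stands flat on the deck behind the lip and is pressed on the pad (x of truck in the frame of display between 0.161 and 0.195 m and z of truck in the frame of display between 0.013 and 0.0185 m and angle between truck's own z axis and vertical below 0.05 rad and angle between the x axis of truck and the x axis of display, either way round below 0.12 rad and contact force between truck and stop above 3 N), for 0.2 s.
At the end, for the whole second after the job is handed in: The truck stands at rest on the deck, all wheels behind the lip (its origin 161 to 195 mm along the board and 13 to 18.5 mm above the board's foot), level within 0.05 rad and in line with the board within 0.12 rad, after having been pressed on the pad with more than 3 N for 0.2 s (x of truck in the frame of display between 0.161 and 0.195 m and z of truck in the frame of display between 0.013 and 0.0185 m and angle between truck's own z axis and vertical below 0.05 rad and angle between the x axis of truck and the x axis of display, either way round below 0.12 rad and linear speed of truck below 0.01 m/s); the robot touches nothing.
It fails at once if the pad of the stop was pushed with more than 18 N (contact force between anything else and stop above 18 N).
It fails at once if the truck was lifted instead of pushed up the ramp (z of truck in the frame of display above 0.032 m or (x of truck in the frame of display below 0.055 m and z of truck in the frame of display above 0.018 m)).
It fails at once if another toy was moved by more than 10 mm (distance of any of tractor, locomotive, coach, digger, churn, barrel from where it was at the start of the episode above 0.01 m).
It also fails if it takes over 72 s, if anything falls off the work surface, if the arm or the gripper's body presses on something with over 40 N, if the wrist force passes 120 N, or if a joint passes its speed limit or range.

## Working session

There is one attempt and no reset: what is moved stays moved. The work goes in short steps, Python scripts to look and compute and a tool call to move; the robot and the scene stay as the last step left them, time stands still between calls to the robot, and variables do not carry over. Pictures are saved under pics/ and viewed, at most 10 in all, crops included, and the job is handed in when it is done.

Besides the shell and the picture viewer there is one more tool, called after "Call:" by a JSON object that holds its "op" and its "data", one argument or row to a line. step_arm: Moves the arm, as the interface text tells. Its arguments: {"type":"object","properties":{"increments":{"type":"array","items":{"type":"array"}},"fingers":{"type":"number"},"grip_force":{"type":"number"}},"required":["increments"]}

```bash
mkdir -p pics
cat > h.py <<'E'
import numpy as np, cv2
from plant import r
def snap(n,fn):
    c=r.calibration(n); p,d=r.snapshot(n)
    cv2.imwrite(f'pics/{fn}.png',p[:,:,::-1]); np.savez(f'pics/{fn}.npz',p=p,d=d,**{k:np.array(v) for k,v in c.items()})
def w(fn,u,v,z=None):
    """world point at pixel from depth, or on plane height z"""
    c=np.load(f'pics/{fn}.npz'); f=240/np.tan(np.radians(c['fov_y'])/2)
    ray=np.array([(u-c['cx'])/f,(v-c['cy'])/f,1]); R=c['R'];t=c['t']
    if z is None: return R.T@(ray*c['d'][int(v),int(u)]-t)
    o=-R.T@t; q=R.T@ray; return o+q*(z-o[2])/q[2]
E
python3 - <<'E'
from h import *
snap('top','t0');snap('side','s0')
print(r.get_state())
for n in('top','side'):print(r.calibration(n))
E
```

```text
{'clock': 0.1, 'q': array([-1.2472078 ,  0.68989286, -0.19452664,  1.56621461,  0.15733988,
        0.90249606, -0.21507949]), 'qd': array([ 1.71592967e-03, -1.47701867e-03, -7.80856335e-04, -1.91405430e-03,
       -1.44350276e-03,  8.97495566e-04,  4.69093320e-05]), 'joint_torque': array([-3.36335957e-03, -5.28495669e+01, -1.27158534e+00, -1.53837240e+01,
       -5.25798183e-02,  1.97923255e-03,  5.27826376e-05]), 'tool_pos': array([0.17848293, 0.5983971 , 0.2380017 ]), 'eef_rot': array([ 1.44326653e-01,  9.89529769e-01, -8.06597536e-04, -4.49514300e-05]), 'contact_force': array([-0.80580038, -0.23286202,  0.26672961]), 'moment': array([ 0.03176765,  0.0128969 , -0.00082659]), 'finger_force': 0.0, 'opening': 1.0051844259771856}
{'fov_y': 52.900173777387934, 'cx': 317.82141415448655, 'cy': 229.76522929064848, 'R': array([[ 0.02544728, -0.99941329,  0.02292391],
       [-0.98236444, -0.02924912, -0.18467429],
       [ 0.18523644, -0.01782018, -0.98253239]]), 't': array([0.00732643, 0.58364804, 1.13740417])}
{'fov_y': 55.73324970797238, 'cx': 316.03126236365927, 'cy': 241.9921170104809, 'R': array([[-0.97098826, -0.23881492,  0.01221637],
       [-0.13559669,  0.50779855, -0.85073743],
       [ 0.19696534, -0.82771255, -0.52544894]]), 't': array([0.54379327, 0.1225714 , 0.8053315 ])}
```

View pics/t0.png

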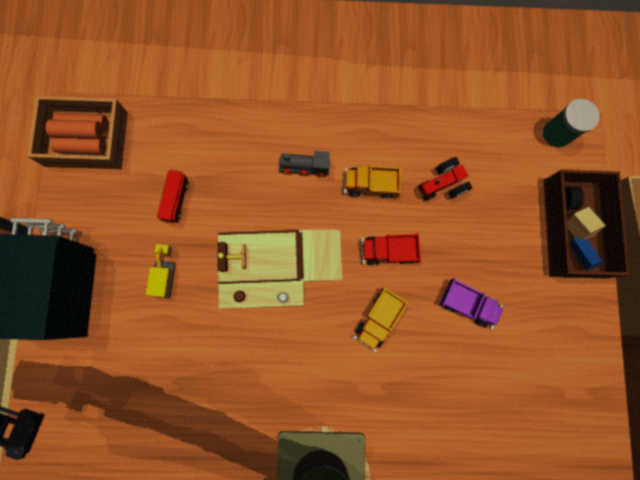

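View pics/s0.png

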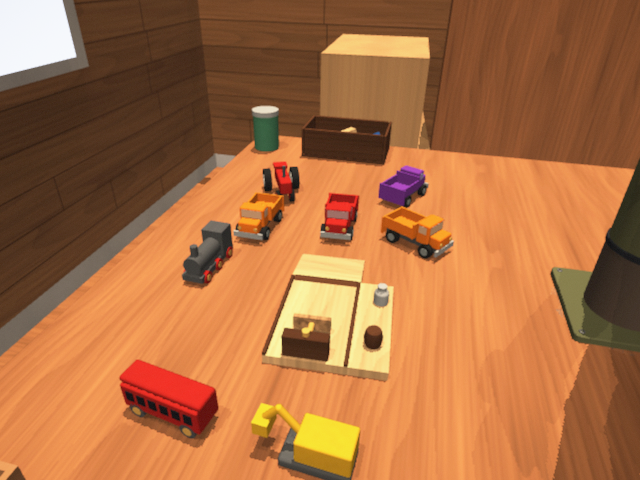

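The top view shows the red truck at about (390,249), nose left, the ramp foot at u≈342, and the stop at (222,257). The side view agrees. I'll enlarge the board and truck area.

Run:
```python
from h import *
p=cv2.imread('pics/t0.png')[220:315,210:430]
cv2.imwrite('pics/c0.png',cv2.resize(p,None,fx=3.6,fy=3.6,interpolation=cv2.INTER_CUBIC))
```

```text
(no output)
```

View pics/c0.png

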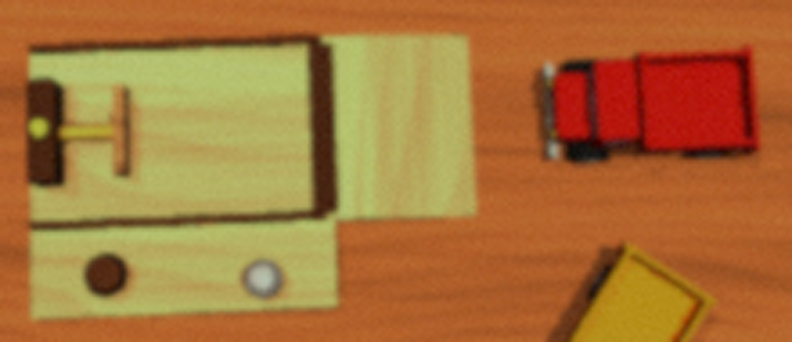

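Run:
```python
from h import *
g=lambda a,b,z=None:w('t0',a/3.6+210,b/3.6+220,z)
P=dict(footL=(468,36,0),footR=(476,216,0),ledgeFar=(33,319,.016),ledgeNear=(338,306,.016),lipL=(322,40,.02),lipR=(327,214,.02),padL=(129,88,.046),padR=(129,175,.046),tailR=(750,50,.054),tailL=(757,150,.054),bumR=(546,68,.026),bumL=(549,157,.026),kerbA=(312,40,.022),kerbB=(30,49,.022))
X={}
for k,v in P.items():
    X[k]=g(*v); print(k,X[k].round(4), 'depth',g(v[0],v[1]).round(3))
def yaw(a,b):return np.degrees(np.arctan2(*(a-b)[1::-1]))
print('board dir',yaw(X['ledgeFar'],X['ledgeNear']),yaw(X['kerbB'],X['kerbA']),yaw(X['footR'],X['footL'])) 
tail=(X['tailL']+X['tailR'])/2;nose=(X['bumL']+X['bumR'])/2
print('truck',tail,nose,np.linalg.norm((nose-tail)[:2]),yaw(nose,tail),yaw(X['tailL'],X['tailR']))
foot=(X['footL']+X['footR'])/2;print(foot)
```

```text
footL [ 0.5945 -0.0349  0.    ] depth [ 0.595 -0.035  0.   ]
footR [ 0.4656 -0.0428  0.    ] depth [ 0.466 -0.043 -0.002]
ledgeFar [0.3856 0.2607 0.016 ] depth [0.386 0.262 0.007]
ledgeNear [0.3999 0.0524 0.016 ] depth [0.4   0.052 0.005]
lipL [0.5848 0.0694 0.02  ] depth [0.586 0.069 0.015]
lipR [0.4625 0.0619 0.02  ] depth [0.463 0.062 0.016]
padL [0.5427 0.1998 0.046 ] depth [0.548 0.204 0.014]
padR [0.4831 0.1966 0.046 ] depth [0.485 0.199 0.029]
tailR [ 0.5803 -0.226   0.054 ] depth [ 0.58  -0.226  0.055]
tailL [ 0.5112 -0.2298  0.054 ] depth [ 0.512 -0.231  0.051]
bumR [ 0.5684 -0.0884  0.026 ] depth [ 0.568 -0.088  0.026]
bumL [ 0.5057 -0.0911  0.026 ] depth [ 0.506 -0.091  0.022]
kerbA [0.5842 0.0764 0.022 ] depth [0.584 0.076 0.023]
kerbB [0.572  0.2735 0.022 ] depth [0.571 0.273 0.025]
board dir 93.91349982478226 93.56223147806335 -176.52296680563643
truck [ 0.54573553 -0.22789891  0.054     ] [ 0.53707201 -0.08974598  0.026     ] 0.1384243049392645 93.58829775081061 -176.78993514188483
[ 0.53007937 -0.03886423  0.        ]
```

Call:
{"op": "step_arm", "data": {
  "increments": [
    [[4,-2.5,0],[0,0,-7]],
    [[4,-2.5,0],[0,0,-7]],
    [[4,-2.5,0],[0,0,-7]],
    [[4,-2.5,0],[0,0,-7]],
    [[4,-2.5,0],[0,0,-7]],
    [[4,-2.5,0],[0,0,-7]],
    [[4,-2.5,0],[0,0,-7]],
    [[4,-2.5,0],[0,0,-7]],
    [[3,-3,0],[0,0,-7]],
    [[2,-3.5,0],[0,0,-7]]
  ],
  "fingers": 0.34
}}

```text
clock: 1.1
tool_pos: [0.5506, 0.3327, 0.2381]
eef_rot: [0.688, 0.726, 0.0, 0.0]
contact_force: [0.9, -0.2, -0.5]
opening: 0.335
finger_force: 0.0
```

Run:
```python
from h import *
c=np.load('pics/t0.npz');f=240/np.tan(np.radians(c['fov_y'])/2)
v,u=np.mgrid[0:480,0:640];d=c['d']
X=(np.stack([(u-c['cx'])/f*d,(v-c['cy'])/f*d,d],-1)-c['t'])@c['R']
m=(d>0)&(X[...,0]>.59)&(X[...,0]<.75)&(X[...,1]>-.4)&(X[...,1]<-.2)&(X[...,2]>.03)
Q=X[m]
for a in np.arange(.59,.75,.01):
    s=Q[(Q[:,0]>=a)&(Q[:,0]<a+.01)]
    if len(s):print(round(a,3),s[:,2].max().round(3),s[:,1].min().round(3),s[:,1].max().round(3))
# truck edges by minAreaRect of bed
m=(d>0)&(X[...,0]>.48)&(X[...,0]<.61)&(X[...,1]>-.25)&(X[...,1]<-.07)&(X[...,2]>.04)
Q=X[m];print(cv2.minAreaRect((Q[:,:2]*1000).astype(np.float32)))
st=r.get_state();print(st['tool_pos'],st['eef_rot'],st['opening'])
```

```text
0.68 0.065 -0.333 -0.241
0.69 0.067 -0.353 -0.235
0.7 0.095 -0.369 -0.233
0.71 0.091 -0.364 -0.237
0.72 0.076 -0.36 -0.242
0.73 0.074 -0.349 -0.282
0.74 0.076 -0.343 -0.284
((543.9066162109375, -158.83346557617188), (72.68413543701172, 139.84886169433594), 4.519707679748535)
[0.55055162 0.33270423 0.23812155] [6.87843175e-01 7.25859240e-01 2.58599083e-04 2.49979862e-04] 0.3346161228489661
```

Call:
{"op": "step_arm", "data": {
  "increments": [
    [[0,-4.5,0],[0,0,0.5]],
    [[0,-4.5,0],[0,0,0]],
    [[0,-4.5,0],[0,0,0]],
    [[0,-4.5,0],[0,0,0]],
    [[0,-4.5,0],[0,0,0]],
    [[0,-4.5,0],[0,0,0]],
    [[0,-4.5,0],[0,0,0]],
    [[0,-4.5,0],[0,0,0]],
    [[0,-4.5,0],[0,0,0]],
    [[0,-4.5,0],[0,0,0]]
  ]
}}

```text
clock: 2.1
tool_pos: [0.5481, -0.1177, 0.2385]
eef_rot: [0.683, 0.731, -0.0, -0.0]
contact_force: [0.8, -0.3, 0.4]
opening: 0.34
finger_force: 0.0
```

Call:
{"op": "step_arm", "data": {
  "increments": [
    [[0,-4.5,0],[0,0,0]],
    [[0,-4.5,0],[0,0,0]],
    [[0,-4.5,0],[0,0,0]],
    [[0,-1.5,-1],[0,0,0]],
    [[0,0,-2],[0,0,0]],
    [[0,0,-2],[0,0,0]],
    [[0,0,-2],[0,0,0]],
    [[0,0,-2],[0,0,0]],
    [[0,0,-1],[0,0,0]],
    [[0,0,0],[0,0,0]]
  ]
}}

```text
clock: 3.1
tool_pos: [0.5476, -0.2647, 0.137]
eef_rot: [0.682, 0.731, -0.0, -0.002]
contact_force: [0.5, -0.2, -0.2]
opening: 0.341
finger_force: 0.0
```

Run:
```python
from h import *
snap('wrist','w1');st=r.get_state();print(st['tool_pos'],st['eef_rot'],st['contact_force'])
```

```text
[ 0.54838688 -0.26526797  0.13821836] [ 6.82426438e-01  7.30953890e-01 -6.14321967e-05 -7.50080327e-04] [ 0.32343256  0.09163804 -0.42991859]
```

View pics/w1.png

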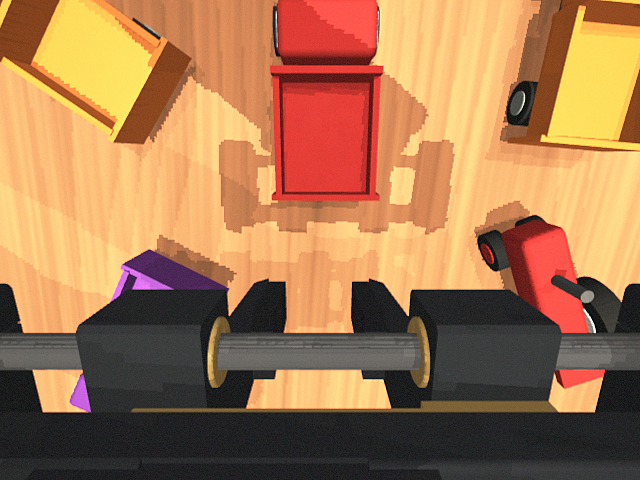

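The truck's tail edge runs from (274,199) to (379,199), centred between the fingers. The purple truck is lower left and the tractor lower right. I'll check the offset and the clearances.

Run:
```python
from h import *
a=w('w1',274,199,.054);b=w('w1',379,199,.054);print(a,b,w('w1',276,197),w('w1',376,197))
print(w('w1',283,70,.054),w('w1',373,68,.054))
for q in((228,288),(150,252),(560,230),(485,240)):print(w('w1',*q))
```

```text
[ 0.51600542 -0.23051194  0.054     ] [ 0.58573738 -0.22570667  0.054     ] [ 0.51736302 -0.22900111  0.05466063] [ 0.58360337 -0.22452435  0.05397394]
[ 0.51868461 -0.15173507  0.054     ] [ 0.573093   -0.14693133  0.054     ]
[ 0.47502397 -0.3138242   0.01313882]
[ 0.41313157 -0.28538012  0.01694029]
[ 0.70582037 -0.23701864  0.06092274]
[ 0.67924792 -0.25633283  0.01927674]
```

Call:
{"op": "step_arm", "data": {
  "increments": [
    [[0.3,0,-2],[0,0,0]],
    [[0,0,-2],[0,0,0]],
    [[0,0,-2],[0,0,0]],
    [[0,0,-2],[0,0,0]],
    [[0,0,-1.5],[0,0,0]],
    [[0,0,-0.5],[0,0,0]],
    [[0,0.5,0],[0,0,0]],
    [[0,0.5,0],[0,0,0]],
    [[0,0.4,0],[0,0,0]],
    [[0,0.3,0],[0,0,0]]
  ]
}}

```text
clock: 4.15
tool_pos: [0.5522, -0.2483, 0.0395]
eef_rot: [0.682, 0.731, 0.0, 0.0]
contact_force: [0.0, 0.8, -0.2]
opening: 0.341
finger_force: 0.0
```

Call:
{"op": "step_arm", "data": {
  "increments": [
    [[0,0.3,0],[0,0,0]],
    [[0,0.3,0],[0,0,0]],
    [[0,0.3,0],[0,0,0]],
    [[0,0.3,0],[0,0,0]],
    [[0,0.3,0],[0,0,0]],
    [[0,0.3,0],[0,0,0]],
    [[0,0.3,0],[0,0,0]],
    [[0,0.3,0],[0,0,0]],
    [[0,0.3,0],[0,0,0]],
    [[0,0.3,0],[0,0,0]]
  ]
}}

```text
clock: 5.15
tool_pos: [0.5517, -0.2191, 0.0388]
eef_rot: [0.683, 0.731, -0.0, 0.0]
contact_force: [-0.6, -4.3, 2.3]
opening: 0.342
finger_force: 1.8
```

Call:
{"op": "step_arm", "data": {
  "increments": [
    [[-0.05,0.6,0],[0,0,0]],
    [[-0.05,0.6,0],[0,0,0]],
    [[-0.05,0.6,0],[0,0,0]],
    [[-0.05,0.6,0],[0,0,0]],
    [[-0.05,0.6,0],[0,0,0]],
    [[-0.05,0.6,0],[0,0,0]],
    [[-0.05,0.6,0],[0,0,0]],
    [[-0.05,0.6,0],[0,0,0]],
    [[-0.05,0.6,0],[0,0,0]],
    [[-0.05,0.6,0],[0,0,0]]
  ]
}}

```text
clock: 6.15
tool_pos: [0.5465, -0.1587, 0.0387]
eef_rot: [0.683, 0.731, -0.0, 0.0]
contact_force: [0.1, -4.0, 0.9]
opening: 0.339
finger_force: 2.1
```

Call:
{"op": "step_arm", "data": {
  "increments": [
    [[-0.05,0.6,0],[0,0,0]],
    [[-0.05,0.6,0],[0,0,0]],
    [[-0.05,0.6,0],[0,0,0]],
    [[-0.05,0.6,0],[0,0,0]],
    [[-0.05,0.6,0],[0,0,0]],
    [[-0.05,0.6,0],[0,0,0]],
    [[-0.05,0.6,0],[0,0,0]],
    [[-0.05,0.6,0],[0,0,0]],
    [[-0.05,0.6,0],[0,0,0]],
    [[-0.05,0.6,0],[0,0,0]]
  ]
}}

```text
clock: 7.15
tool_pos: [0.5414, -0.0984, 0.0387]
eef_rot: [0.683, 0.731, 0.0, -0.0]
contact_force: [0.0, -4.2, 0.3]
opening: 0.342
finger_force: 1.9
```

Run:
```python
from h import *
snap('wrist','w2');snap('top','t2');st=r.get_state();print(st['tool_pos'],st['contact_force'])
p=cv2.imread('pics/t2.png')[215:315,210:390]; a=cv2.resize(p,(540,300),interpolation=cv2.INTER_CUBIC)
b=cv2.resize(cv2.imread('pics/w2.png')[:320],(540,270))
cv2.imwrite('pics/c2.png',np.vstack([a,b]))
```

```text
[ 0.54136331 -0.09704625  0.0385909 ] [-0.47725206  0.20542706 -0.43560105]
```

View pics/c2.png

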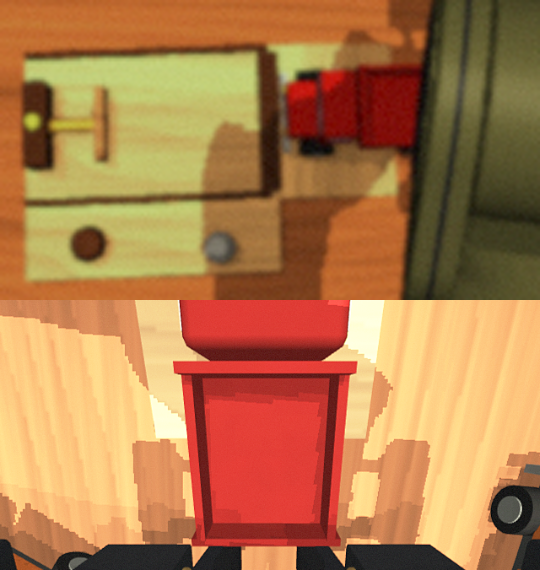

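Call:
{"op": "step_arm", "data": {
  "increments": [
    [[-0.04,0.4,0],[0,0,0]],
    [[-0.04,0.4,0],[0,0,0]],
    [[-0.04,0.4,0],[0,0,0]],
    [[-0.04,0.4,0],[0,0,0]],
    [[-0.04,0.4,0],[0,0,0]],
    [[-0.04,0.4,0.03],[0,0,0]],
    [[-0.04,0.4,0.04],[0,0,0]],
    [[-0.04,0.4,0.05],[0,0,0]],
    [[-0.04,0.4,0.06],[0,0,0]],
    [[-0.04,0.4,0.06],[0,0,0]]
  ]
}}

```text
clock: 8.25
tool_pos: [0.5375, -0.0592, 0.0412]
eef_rot: [0.683, 0.73, -0.0, 0.0]
contact_force: [-0.1, -1.5, 0.1]
opening: 0.343
finger_force: 1.0
```

Call:
{"op": "step_arm", "data": {
  "increments": [
    [[-0.04,0.3,0.05],[0,0,0]],
    [[-0.04,0.3,0.05],[0,0,0]],
    [[-0.04,0.3,0.05],[0,0,0]],
    [[-0.04,0.3,0.05],[0,0,0]],
    [[-0.04,0.3,0.05],[0,0,0]],
    [[-0.04,0.3,0.05],[0,0,0]],
    [[-0.04,0.3,0.05],[0,0,0]],
    [[-0.04,0.3,0.05],[0,0,0]],
    [[-0.04,0.3,0.05],[0,0,0]],
    [[-0.04,0.3,0.05],[0,0,0]]
  ]
}}

```text
clock: 9.25
tool_pos: [0.5345, -0.0312, 0.0468]
eef_rot: [0.683, 0.73, -0.0, 0.002]
contact_force: [1.5, -7.9, 5.3]
opening: 0.34
finger_force: 3.9
```

Call:
{"op": "step_arm", "data": {
  "increments": [
    [[-0.03,0.3,0.05],[0,0,0]],
    [[-0.03,0.3,0.05],[0,0,0]],
    [[-0.03,0.3,0.05],[0,0,0]],
    [[-0.03,0.3,0.05],[0,0,0]],
    [[-0.03,0.3,0.05],[0,0,0]],
    [[-0.03,0.3,0.05],[0,0,0]],
    [[-0.03,0.3,0.05],[0,0,0]],
    [[-0.03,0.3,0.05],[0,0,0]],
    [[-0.03,0.3,0.05],[0,0,0]],
    [[-0.03,0.3,0.05],[0,0,0]]
  ]
}}

```text
clock: 10.25
tool_pos: [0.5319, -0.0029, 0.0523]
eef_rot: [0.684, 0.729, -0.0, 0.003]
contact_force: [0.8, -10.8, 7.6]
opening: 0.339
finger_force: 5.1
```

Call:
{"op": "step_arm", "data": {
  "increments": [
    [[-0.02,0.2,0.03],[0,0,0]],
    [[-0.02,0.2,0.03],[0,0,0]],
    [[-0.02,0.2,0.03],[0,0,0]],
    [[-0.02,0.2,0.03],[0,0,0]],
    [[-0.02,0.2,0.03],[0,0,0]],
    [[0,0,0],[0,0,0]],
    [[0,0,0],[0,0,0]],
    [[0,0,0],[0,0,0]],
    [[0,0,0],[0,0,0]],
    [[0,0,0],[0,0,0]]
  ]
}}

```text
clock: 11.25
tool_pos: [0.5304, 0.009, 0.0533]
eef_rot: [0.683, 0.73, -0.0, 0.002]
contact_force: [-0.1, -6.6, 5.8]
opening: 0.34
finger_force: 3.4
```

Run:
```python
from h import *
snap('wrist','w3');snap('side','s3');snap('top','t3');st=r.get_state();print(st['tool_pos'],st['contact_force'])
a=cv2.resize(cv2.imread('pics/s3.png')[200:400,240:420],(450,500),interpolation=cv2.INTER_CUBIC)
b=cv2.resize(cv2.imread('pics/w3.png')[:320],(350,175))
c=cv2.resize(cv2.imread('pics/t3.png')[215:310,210:330],(350,277),interpolation=cv2.INTER_CUBIC)
rr=np.vstack([c,b,np.zeros((48,350,3),np.uint8)])
cv2.imwrite('pics/c3.png',np.hstack([a,rr]))
```

```text
[0.5303819  0.00897898 0.05328291] [ 1.34976045 -6.98102079  6.20996978]
```

View pics/c3.png

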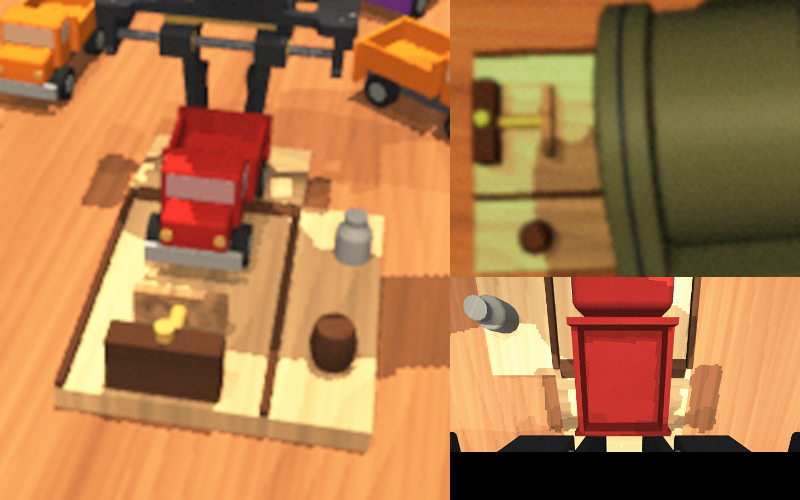

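Call:
{"op": "step_arm", "data": {
  "increments": [
    [[-0.01,0.15,0.03],[0,0,0]],
    [[-0.01,0.15,0.03],[0,0,0]],
    [[-0.01,0.15,0.03],[0,0,0]],
    [[-0.01,0.15,0.03],[0,0,0]],
    [[-0.01,0.15,0.03],[0,0,0]],
    [[-0.01,0.15,0.03],[0,0,0]],
    [[-0.01,0.15,0.03],[0,0,0]],
    [[-0.01,0.15,0.03],[0,0,0]],
    [[-0.01,0.15,0.03],[0,0,0]],
    [[-0.01,0.15,0.03],[0,0,0]]
  ]
}}

```text
clock: 12.4
tool_pos: [0.5295, 0.0187, 0.0569]
eef_rot: [0.685, 0.729, -0.002, 0.004]
contact_force: [0.7, -18.1, 11.9]
opening: 0.341
finger_force: 9.0
```

Call:
{"op": "step_arm", "data": {
  "increments": [
    [[-0.01,0.1,0.01],[0,0,0]],
    [[-0.01,0.1,0.01],[0,0,0]],
    [[-0.01,0.1,0.01],[0,0,0]],
    [[-0.01,0.1,0.01],[0,0,0]],
    [[-0.01,0.1,0.01],[0,0,0]],
    [[-0.01,0.1,0],[0,0,0]],
    [[-0.01,0.1,0],[0,0,0]],
    [[-0.01,0.1,0],[0,0,0]],
    [[-0.01,0.1,0],[0,0,0]],
    [[-0.01,0.1,0],[0,0,0]]
  ]
}}

```text
clock: 13.4
tool_pos: [0.5291, 0.0223, 0.0586]
eef_rot: [0.687, 0.727, -0.004, 0.007]
contact_force: [0.3, -29.6, 22.1]
opening: 0.34
finger_force: 14.9
```

Call:
{"op": "step_arm", "data": {
  "increments": [
    [[0.01,-0.2,0],[0,0,0]],
    [[0.01,-0.2,0],[0,0,0]],
    [[0.01,-0.2,0],[0,0,0]],
    [[0.01,-0.2,0],[0,0,0]],
    [[0.01,-0.2,0],[0,0,0]],
    [[0.01,-0.2,0],[0,0,0]],
    [[0.01,-0.2,0],[0,0,0]],
    [[0,0,-0.2],[0,0,0]],
    [[0,0,-0.2],[0,0,0]],
    [[0,0,0],[0,0,0]]
  ]
}}

```text
clock: 14.4
tool_pos: [0.5281, 0.0217, 0.0518]
eef_rot: [0.683, 0.731, -0.0, 0.0]
contact_force: [0.8, -4.0, 2.6]
opening: 0.339
finger_force: 2.4
```

Call:
{"op": "step_arm", "data": {
  "increments": [
    [[-0.01,0.1,0.06],[0,0,0]],
    [[-0.01,0.1,0.06],[0,0,0]],
    [[-0.01,0.1,0.06],[0,0,0]],
    [[-0.01,0.1,0.06],[0,0,0]],
    [[-0.01,0.1,0.06],[0,0,0]],
    [[-0.01,0.1,0.06],[0,0,0]],
    [[-0.01,0.1,0.06],[0,0,0]],
    [[-0.01,0.1,0.06],[0,0,0]],
    [[-0.01,0.1,0.06],[0,0,0]],
    [[-0.01,0.1,0.06],[0,0,0]]
  ]
}}

```text
clock: 15.4
tool_pos: [0.5272, 0.032, 0.0582]
eef_rot: [0.683, 0.731, -0.0, -0.0]
contact_force: [-0.5, -3.1, 0.6]
opening: 0.34
finger_force: 1.2
```

Call:
{"op": "step_arm", "data": {
  "increments": [
    [[-0.01,0.08,0],[0,0,0]],
    [[-0.01,0.08,0],[0,0,0]],
    [[-0.01,0.08,0],[0,0,0]],
    [[-0.01,0.08,0],[0,0,0]],
    [[-0.01,0.08,-0.02],[0,0,0]],
    [[-0.01,0.08,-0.03],[0,0,0]],
    [[-0.01,0.08,-0.05],[0,0,0]],
    [[-0.01,0.08,-0.05],[0,0,0]],
    [[-0.01,0.08,-0.05],[0,0,0]],
    [[-0.01,0.08,-0.05],[0,0,0]]
  ]
}}

```text
clock: 16.4
tool_pos: [0.5263, 0.0401, 0.0556]
eef_rot: [0.683, 0.731, 0.0, 0.0]
contact_force: [0.3, -2.3, 0.2]
opening: 0.34
finger_force: 1.2
```

Run:
```python
from h import *
snap('wrist','w4');snap('side','s4');st=r.get_state();print(st['tool_pos'],st['contact_force'])
a=cv2.resize(cv2.imread('pics/s4.png')[220:380,255:405],(450,480),interpolation=cv2.INTER_CUBIC)
b=cv2.resize(cv2.imread('pics/w4.png')[:320],(350,175))
cv2.imwrite('pics/c4.png',np.hstack([a,np.vstack([b,np.zeros((305,350,3),np.uint8)])]))
```

```text
[0.52621799 0.04025647 0.05554866] [ 0.8871024  -1.69000827 -0.03297338]
```

View pics/c4.png

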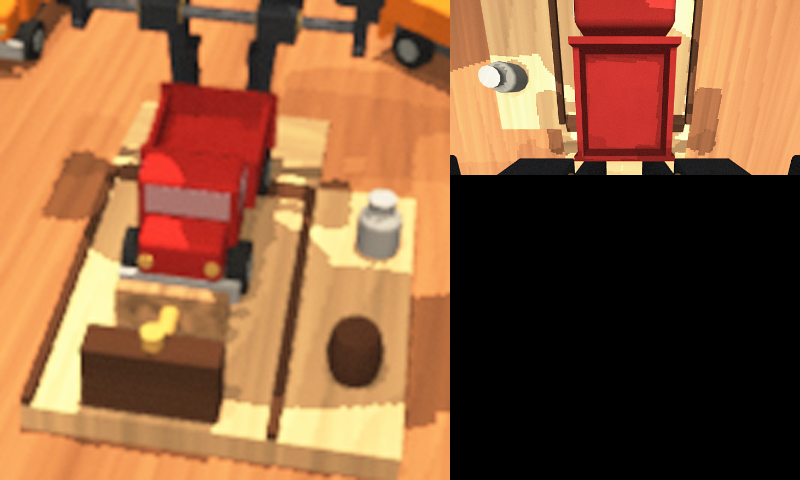

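Call:
{"op": "step_arm", "data": {
  "increments": [
    [[0,0.05,-0.01],[0,0,0]],
    [[0,0.05,-0.01],[0,0,0]],
    [[0,0.05,-0.01],[0,0,0]],
    [[0,0.05,-0.01],[0,0,0]],
    [[0,0.05,-0.01],[0,0,0]],
    [[0,0.05,0],[0,0,0]],
    [[0,0.05,0],[0,0,0]],
    [[0,0.05,0],[0,0,0]],
    [[0,0.05,0],[0,0,0]],
    [[0,0.05,0],[0,0,0]]
  ]
}}

```text
clock: 17.5
tool_pos: [0.5262, 0.045, 0.0551]
eef_rot: [0.683, 0.731, -0.0, -0.0]
contact_force: [-0.1, -1.9, -0.5]
opening: 0.341
finger_force: 1.2
```

Call:
{"op": "step_arm", "data": {
  "increments": [
    [[0,0.04,0],[0,0,0]],
    [[0,0.04,0],[0,0,0]],
    [[0,0.04,0],[0,0,0]],
    [[0,0.04,0],[0,0,0]],
    [[0,0.04,0],[0,0,0]],
    [[0,0.04,0],[0,0,0]],
    [[0,0.04,0],[0,0,0]],
    [[0,0.04,0],[0,0,0]],
    [[0,0.04,0],[0,0,0]],
    [[0,0.04,0],[0,0,0]]
  ]
}}

```text
clock: 18.5
tool_pos: [0.5263, 0.049, 0.0551]
eef_rot: [0.683, 0.731, 0.0, 0.0]
contact_force: [0.1, -2.7, -0.5]
opening: 0.336
finger_force: 1.2
```

Call:
{"op": "step_arm", "data": {
  "increments": [
    [[0,0.03,0],[0,0,0]],
    [[0,0.03,0],[0,0,0]],
    [[0,0.03,0],[0,0,0]],
    [[0,0.03,0],[0,0,0]],
    [[0,0.03,0],[0,0,0]],
    [[0,0.03,0],[0,0,0]],
    [[0,0.03,0],[0,0,0]],
    [[0,0.03,0],[0,0,0]],
    [[0,0.03,0],[0,0,0]],
    [[0,0.03,0],[0,0,0]]
  ]
}}

```text
clock: 19.5
tool_pos: [0.5263, 0.0515, 0.0552]
eef_rot: [0.683, 0.731, -0.0, 0.0]
contact_force: [-0.2, -4.4, -0.9]
opening: 0.341
finger_force: 1.9
```

Contact is beginning: 4.4 N, against about 2.3 N for sliding. I'll press on a little.

Call:
{"op": "step_arm", "data": {
  "increments": [
    [[0,0.02,0],[0,0,0]],
    [[0,0.02,0],[0,0,0]],
    [[0,0.02,0],[0,0,0]],
    [[0,0.02,0],[0,0,0]],
    [[0,0.02,0],[0,0,0]],
    [[0,0.02,0],[0,0,0]],
    [[0,0.02,0],[0,0,0]],
    [[0,0.02,0],[0,0,0]],
    [[0,0,0],[0,0,0]],
    [[0,0,0],[0,0,0]]
  ]
}}

```text
clock: 20.5
tool_pos: [0.5261, 0.0517, 0.0552]
eef_rot: [0.683, 0.73, -0.001, 0.001]
contact_force: [-0.1, -7.6, -0.1]
opening: 0.341
finger_force: 3.5
```

Call:
{"op": "step_arm", "data": {
  "increments": [
    [[0,0.02,0],[0,0,0]],
    [[0,0.02,0],[0,0,0]],
    [[0,0.02,0],[0,0,0]],
    [[0,0.02,0],[0,0,0]],
    [[0,0,0],[0,0,0]],
    [[0,0,0],[0,0,0]],
    [[0,0,0],[0,0,0]],
    [[0,0,0],[0,0,0]],
    [[0,0,0],[0,0,0]],
    [[0,0,0],[0,0,0]]
  ]
}}

```text
clock: 21.5
tool_pos: [0.5261, 0.0518, 0.0552]
eef_rot: [0.683, 0.73, -0.001, 0.001]
contact_force: [-0.3, -8.4, 1.7]
opening: 0.341
finger_force: 4.2
```

Run:
```python
from h import *
snap('wrist','w5');snap('side','s5');st=r.get_state();print(st['tool_pos'],st['contact_force'])
a=cv2.resize(cv2.imread('pics/s5.png')[220:380,255:405],(450,480),interpolation=cv2.INTER_CUBIC)
b=cv2.resize(cv2.imread('pics/w5.png')[:320],(350,175))
cv2.imwrite('pics/c5.png',np.hstack([a,np.vstack([b,np.zeros((305,350,3),np.uint8)])]))
# truck bed plane tilt from wrist depth
P=np.array([w('w5',u,v) for u in range(270,371,10) for v in range(150,261,10)])
P=P[(abs(P[:,2]-np.median(P[:,2]))<.006)]
A=np.c_[P[:,:2],np.ones(len(P))];print(len(P),np.median(P[:,2]),np.linalg.lstsq(A,P[:,2],rcond=None)[0])
```

```text
[0.52610819 0.05174233 0.05519181] [ 0.15785963 -8.93361032  0.48346365]
131 0.05473699542195018 [ 0.00560424 -0.06250867  0.05779352]
```

View pics/c5.png

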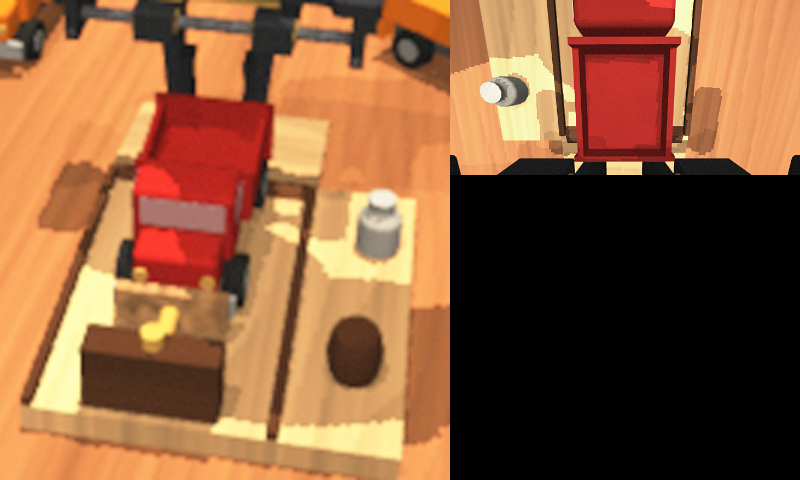

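Run:
```python
from h import *
def fit(fn,us,vs):
    P=np.array([w(fn,u,v) for u in us for v in vs]); z=np.median(P[:,2]);P=P[abs(P[:,2]-z)<.008]
    s,_,_,_=np.linalg.lstsq(np.c_[P[:,:2]-P[:,:2].mean(0),np.ones(len(P))],P[:,2],rcond=None); print(fn,len(P),P.mean(0).round(4),s.round(4))
fit('w1',range(292,362,3),range(92,185,3))
fit('w5',range(262,378,3),range(105,255,3))
# rims: tailgate top / headboard top edge heights
for fn,pts in (('w1',[(300,197),(350,197),(300,70),(350,70)]),('w5',[(290,288),(350,288),(280,74),(350,74)])):
    print(fn,[w(fn,*q).round(4) for q in pts])
```

```text
w1 743 [ 0.5483 -0.1882  0.0344] [ 0.0003 -0.0011  0.0344]
w5 1941 [0.5233 0.107  0.0541] [ 0.0046 -0.0575  0.0541]
w1 [array([ 0.5331, -0.2283,  0.0515]), array([ 0.5664, -0.2257,  0.054 ]), array([ 0.5297, -0.1532,  0.0646]), array([ 0.5588, -0.1507,  0.062 ])]
w5 [array([0.5146, 0.0664, 0.0757]), array([0.5382, 0.0673, 0.0743]), array([0.5086, 0.1413, 0.0814]), array([0.5307, 0.1426, 0.0818])]
```

The bed still slopes 0.058 rad with the tail high. The wheels are past the lip, so finger friction is holding the tail up. I'll release it, let it drop and press again.

Call:
{"op": "step_arm", "data": {
  "increments": [
    [[0,-0.2,-0.05],[0,0,0]],
    [[0,-0.2,-0.05],[0,0,0]],
    [[0,-0.3,-0.05],[0,0,0]],
    [[0,-0.3,-0.05],[0,0,0]],
    [[0,0,0],[0,0,0]],
    [[0,0,0],[0,0,0]],
    [[0,0.1,0],[0,0,0]],
    [[0,0.1,0],[0,0,0]],
    [[0,0.1,0],[0,0,0]],
    [[0,0,0],[0,0,0]]
  ]
}}

```text
clock: 22.6
tool_pos: [0.5263, 0.0478, 0.0531]
eef_rot: [0.682, 0.731, 0.0, -0.0]
contact_force: [-0.5, 0.4, -0.0]
opening: 0.341
finger_force: 0.0
```

Run:
```python
from h import *
snap('wrist','w6');st=r.get_state();print(st['tool_pos'],st['contact_force'])
P=np.array([w('w6',u,v) for u in range(262,378,3) for v in range(105,250,3)]); z=np.median(P[:,2]);P=P[abs(P[:,2]-z)<.008]
s=np.linalg.lstsq(np.c_[P[:,:2]-P[:,:2].mean(0),np.ones(len(P))],P[:,2],rcond=None)[0]; print(len(P),P.mean(0).round(4),s.round(4))
```

```text
[0.52631545 0.04756439 0.05314962] [0.54969936 0.99097323 0.79528951]
1902 [0.5233 0.1033 0.0504] [ 0.0006 -0.002   0.0504]
```

Now the truck is level, with the bed 16 mm above its table height. Pressing again.

Call:
{"op": "step_arm", "data": {
  "increments": [
    [[0,0.05,0],[0,0,0]],
    [[0,0.05,0],[0,0,0]],
    [[0,0.05,0],[0,0,0]],
    [[0,0.05,0],[0,0,0]],
    [[0,0.05,0],[0,0,0]],
    [[0,0.04,0],[0,0,0]],
    [[0,0.04,0],[0,0,0]],
    [[0,0.04,0],[0,0,0]],
    [[0,0.04,0],[0,0,0]],
    [[0,0,0],[0,0,0]]
  ]
}}

```text
clock: 23.65
tool_pos: [0.5262, 0.0507, 0.0532]
eef_rot: [0.683, 0.73, -0.0, 0.0]
contact_force: [-0.3, -4.7, 0.8]
opening: 0.342
finger_force: 2.3
```

Call:
{"op": "step_arm", "data": {
  "increments": [
    [[0,0.02,0],[0,0,0]],
    [[0,0.02,0],[0,0,0]],
    [[0,0.02,0],[0,0,0]],
    [[0,0.02,0],[0,0,0]],
    [[0,0.02,0],[0,0,0]],
    [[0,0.02,0],[0,0,0]],
    [[0,0.02,0],[0,0,0]],
    [[0,0.02,0],[0,0,0]],
    [[0,0,0],[0,0,0]],
    [[0,0,0],[0,0,0]]
  ]
}}

```text
clock: 24.65
tool_pos: [0.5262, 0.0508, 0.0532]
eef_rot: [0.683, 0.73, -0.001, 0.001]
contact_force: [-1.5, -7.9, 0.4]
opening: 0.341
finger_force: 3.9
```

Call:
{"op": "step_arm", "data": {
  "increments": [
    [[0,0.02,0],[0,0,0]],
    [[0,0.02,0],[0,0,0]],
    [[0,0.02,0],[0,0,0]],
    [[0,0.02,0],[0,0,0]],
    [[0,0.02,0],[0,0,0]],
    [[0,0,0],[0,0,0]],
    [[0,0,0],[0,0,0]],
    [[0,0,0],[0,0,0]],
    [[0,0,0],[0,0,0]],
    [[0,0,0],[0,0,0]]
  ]
}}

```text
clock: 25.65
tool_pos: [0.5261, 0.0508, 0.0532]
eef_rot: [0.684, 0.73, -0.001, 0.001]
contact_force: [-0.5, -9.5, 1.4]
opening: 0.341
finger_force: 4.8
```

Run:
```python
from h import *
snap('wrist','w7');st=r.get_state();print(st['tool_pos'],st['contact_force'])
P=np.array([w('w7',u,v) for u in range(262,378,3) for v in range(105,250,3)]); z=np.median(P[:,2]);P=P[abs(P[:,2]-z)<.008]
s=np.linalg.lstsq(np.c_[P[:,:2]-P[:,:2].mean(0),np.ones(len(P))],P[:,2],rcond=None)[0]; print(len(P),P.mean(0).round(4),s.round(4))
```

```text
[0.52612157 0.05077455 0.05320741] [-0.90406869 -9.47653024  1.3540619 ]
1905 [0.5233 0.1064 0.0504] [-0.0001 -0.0001  0.0504]
```

Call:
{"op": "step_arm", "data": {
  "increments": [
    [[0,-0.1,0],[0,0,0]],
    [[0,-0.2,0],[0,0,0]],
    [[0,-0.3,0],[0,0,0]],
    [[0,-0.5,0],[0,0,0]],
    [[0,-1,0],[0,0,0]],
    [[0,-1.5,0],[0,0,0]],
    [[0,-1,2],[0,0,0]],
    [[0,0,4],[0,0,0]],
    [[0,0,4],[0,0,0]],
    [[0,0,2],[0,0,0]]
  ]
}}

```text
clock: 26.7
tool_pos: [0.5275, 0.0074, 0.176]
eef_rot: [0.683, 0.73, 0.002, 0.001]
contact_force: [-0.1, 0.4, -0.3]
opening: 0.341
finger_force: 0.0
```

Run:
```python
from h import *
snap('wrist','w8');snap('side','s8');st=r.get_state();print(st['tool_pos'],st['contact_force'])
a=cv2.resize(cv2.imread('pics/s8.png')[220:380,255:405],(450,480),interpolation=cv2.INTER_CUBIC)
b=cv2.resize(cv2.imread('pics/w8.png'),(350,262))
cv2.imwrite('pics/c8.png',np.hstack([a,np.vstack([b,np.zeros((218,350,3),np.uint8)])]))
```

```text
[0.5281953  0.0076224  0.17595841] [ 0.41100154  0.06834144 -0.49044453]
```

View pics/c8.png

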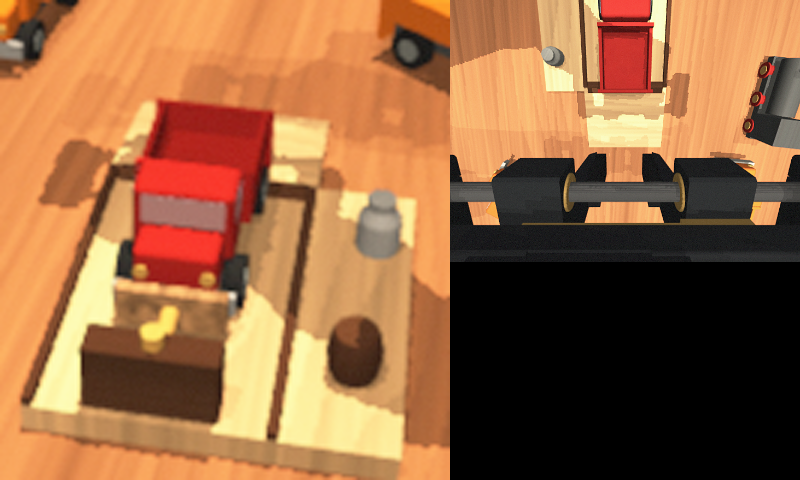

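The truck stands straight against the pad, its tail near the lip. The arm is clear and the other toys look untouched.

```bash
python3 -c "
from plant import r
print(r.finish_job())"
```

```text
the job is handed in; nothing more can be done
None
```

I handed the job in: the truck was pressed on the cork pad at about 9.5 N of push, measured level while pressed, and released standing straight behind the lip, with no other toy seen to move; no verdict came back.

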